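Tuck the reference plate under the reader's light flap and hold it pressed

ROBOT

A 6-joint arm with a two-finger parallel gripper is mounted at the origin on the work surface. World frame = base frame: x ahead of the robot, y to its left, z up, the work surface at z = 0. Lengths are in m, angles in rad, forces in N, time in s.
With the tool pointing down it reaches from about 0.25 to 0.725 m from the base axis. Payload 4 kg.
Tool frame: the origin (TCP) lies midway between the tips of the shut fingers; the grasp point (between the pads) lies grip_point_offset behind it (grip_point_offset is the distance from the TCP to the grasp point, in m); z points along the fingers, y is the line along which they close (so a half turn about z gives the same grasp; the last joint's range is limited). The gripper opens to 85 mm and grips with 20 to 120 N. Pads are 22 mm wide; open, the fingers measure 114 mm over their backs; the gripper's body (76 mm by 85 mm) begins 54 mm behind the grasp point. The pads swing forward as they close: fully open they stand 13 mm farther back than shut.
Start: joints at [-1.163, 0.241, 0.005, 1.335, 0, 1.571], TCP at [0.198, -0.459, 0.206] pointing down, gripper open.
Joint ranges: [-2.72, 2.72], [-1.05, 1.87], [-1.09, 1.28], [-1.99, 2.15], [-1.42, 1.44], [-3.14, 3.14]. Speed limits (rad/s): [2.79, 2.79, 3.14, 3.14, 3.14, 3.14].

INTERFACE

Orientations are given as a unit quaternion [x, y, z, w].
In Python, from workcell import * gives the robot as it stands. The module is installed in compiled form; this text tells all that it offers.
- The arm moves only by the tool arm_command, never from a script. Its arguments are lists of equal length, an entry for each row: "slide": the shift along the tool's x, y, z in cm, a list of three; "spin": the turn about the tool's z in degrees. A call has exactly 5 rows; each row is the pose to reach, as a shift and turn from the pose commanded when the call began, along the tool's axes at that moment; what a row does not reach only later rows make up. A row lasts 1/8 s, in which the tool goes at most 62.5 mm and 10.7 degrees, less where a joint would pass 70% of its speed; a pose out of reach is approached as far as the arm can. A call with a gripper value outside its range is refused whole. "jaw" is the finger opening in cm, from 0 to 8.54, set as the call begins (left out, the last holds). The fingers move at their own pace and stop on an object; the grip force is fixed at half the most. Time passes only in rows, so rows that repeat a pose let the fingers close, or fill a call up. It gives the time, the measured TCP pose, the force, the opening and the grip force at its end, in the units of the state.
- get_obs(): the state, without advancing time (a new reading comes with each control period).
- camera(name): name is "scene" or "top"; returns a dict with "pixels" (400x640x3 uint8, red, green, blue), "range_z" (400x640 float32, m along the optical axis (not along the pixel's ray), 0 where there is no reading), "intrinsics" (3x3 intrinsics, pixels), "rvec" (rotation vector, rad) and "tvec" (3), from world to camera coordinates, as OpenCV has them. Camera axes: x right, y down, z forward; pixel columns grow to the right and rows downward; lengths in m; the calibration is good to about 2 mm. A picture is of the moment at which its call begins.
- job_done(): hands the job in; it is judged then, once.
Trained networks look in a picture, given as the dict that the camera call returned (one of the last four; its "shot" number tells which), for a name from the list of things; names that differ only in an ending like _2 or _b are one class to them, and where a whole thing is asked for, a point or a joint stands for the part that bears it (a point fixed in the world has none). Each returns a list of dicts, best first, with "confidence" (0 to 1); they miss things now and then, are a little off and sometimes report something else, mostly with a low value. They report only what shows in the picture. A call takes as long as a camera call. They do not tell look-alikes from the thing itself.
- recognise(picture, thing): "centre" ([column, row] in pixels, amid what is visible of it).
- landmark_of(picture, thing): "centre" ([column, row] in pixels: a listed point, or the origin of a listed thing).
The state is a dict: "clock": time; "joint_pos": joint angles; "joint_vel": joint speeds; "tau": joint torques, N m; "eef_pos": TCP position; "tool_rot": TCP orientation; "ft_force": force on the tool from outside, world axes, zero at the start; "ft_torque": the same for the moment, N m; "grip_width": finger opening in m; "grasp_force": force on a finger pad.
Only numpy, scipy, OpenCV 4.12 (cv2) and the standard library are available. Lean on these libraries where they do the work, as an engineer would, in place of code of your own. Each camera call takes 0.05 s, during which the arm holds its last target. There are 200 camera calls.

TASK

Take the grey aluminium reference plate by its fin and slide its front edge (the end with the white disc) under the lapped black flap of the reader, centred and square, until it is in against the end stop, without lifting the flap. Then press the plate down flat so that the sprung bed under it gives by about 5 mm, without ramming it, and finish while still holding it pressed like that. Leave the other things on the bench where they are.

Things in the scene. Friction and masses are not known exactly. Their poses are not given: they have to be found in the camera images.
- plate: grey aluminium plate 120 long (x) x 100 wide (y) x 4 thick, 0.14 to 0.22 kg, flat on the bench. Origin: centre of underside, z up, +x to its front edge, the end with a flush white disc (26 across, 43 ahead of the origin). Upright grip fin, 40 long (x) x 12 thick (y), centre 10 behind the origin, top 34 above the underside: pinch it across its thickness from above.
- fin (a point): grip point of the plate: middle of the fin, 10 behind the plate's origin, 26 above its underside (fingertips reaching 19 beyond this point end 3 above the plate's top face). Axes as the plate.
- edge (a point): middle of the plate's front edge at its underside, 60 ahead of the plate's origin. Axes as the plate.
- reader: fixed white bench reader, 420 x 220. Origin on the bench under the middle of the flap's lip; +x is the way the plate slides in, z up. Steel bed: x -150 to 28, y -69 to 69, top 34 up; surround beside it 22 high. Cheeks beside flap: |y| 80 to 105, x -2 to 96, 70 high. End stop hidden under the flap at x = 31. Head: x 95 to 260, 104 high. Plate fully in: its origin at x = -29, fin at x = -39.
- lip (a point): on the reader: the point of the unloaded bed's top surface below the middle of the flap's lip, 34 above the bench. Axes as the reader: +x is the sliding-in direction, z up.
- flap (a joint): lift angle of the black light flap (rad), 0 = at rest, grows as its lip rises; it must stay below 0.05. Flap 140 wide, 90 long, 3 thick, light (50 g), free hinge 87 behind the lip and 31 above the bed; it slopes down to its free lip, whose underside is 7.5 above the unloaded bed: the 4 thick plate passes beneath with 3.5 to spare.
- bed (a joint): how far the sprung bed has been pushed down (m), 0 = up, 0.008 = bottomed. The bed stays level; spring about 1.8 N per mm, about 10 N in all at 5 mm. The plate's weight alone sinks it less than 1 mm.
- beaker: clear open beaker, 72 across, 85 high (mm); loose, to be left alone. Origin: centre of its underside
- bottle: brown glass reagent bottle, 64 across, 130 high (mm); loose, to be left alone. Origin: centre of its underside
- jar: white plastic jar, 76 across, 100 high (mm); loose, to be left alone. Origin: centre of its underside
- pipette: hand pipette lying on the bench, about 235 long, 26 thick (mm); loose, to be left alone. Origin: centre of its underside below its middle, x along it towards the tip
- cuvette_tray: low white divided tray, 70 x 110 x 35 high (mm); loose, to be left alone. Origin: centre of its underside
Mind the look-alikes: they are no part of the job. Leave any red or yellow look-alike of the plate alone.

How it is judged:
By the outcome, as a careful person would: the job done as asked, in the order asked, and still so for the second after the job is handed in, while the arm keeps its last pose, push and grip.
It also fails if it takes over 42 s, if anything falls off the work surface, if the arm or the gripper's body presses on something with over 40 N, if the wrist force passes 120 N, or if a joint passes its speed limit or range.

## Working session

There is one attempt and no reset: what is moved stays moved. The work goes in short steps, Python scripts to look and compute and a tool call to move; the robot and the scene stay as the last step left them, time stands still between calls to the robot, and variables do not carry over. Pictures are saved under pics/ and viewed, at most 10 in all, crops included, and the job is handed in when it is done.

Besides the shell and the picture viewer there is one more tool, called after "Emit:" in YAML: its name, and indented under it one key for each argument. arm_command: Moves the arm, as the interface text tells. Its arguments: {"type":"object","properties":{"slide":{"type":"array","items":{"type":"array","items":{"type":"number"}}},"spin":{"type":"array","items":{"type":"number"}},"jaw":{"type":"number"}},"required":["slide","spin"]}

```bash
mkdir -p pics; cat > h.py <<'E'
from workcell import *
import numpy as np, cv2
from scipy.spatial.transform import Rotation as R
def cloud(p):
    K=np.array(p["intrinsics"]);z=p["range_z"];v,u=np.mgrid[0:z.shape[0],0:z.shape[1]]
    c=np.stack([(u-K[0,2])/K[0,0]*z,(v-K[1,2])/K[1,1]*z,z],-1)
    M=R.from_rotvec(np.ravel(p["rvec"])).as_matrix()
    w=(c-np.ravel(p["tvec"]))@M; w[z==0]=np.nan
    return w
def ray(p,px,h):
    K=np.array(p["intrinsics"]);M=R.from_rotvec(np.ravel(p["rvec"])).as_matrix()
    o=-M.T@np.ravel(p["tvec"]);d=M.T@np.linalg.inv(K)@[px[0],px[1],1]
    return o+d*(h-o[2])/d[2]
E
python3 - <<'E'
from h import *
for n in("top","scene"):
    p=camera(n);cv2.imwrite(f"pics/{n}1.png",p["pixels"][...,::-1]);w=cloud(p)
    for t,h in(("plate",0),("fin",.026),("edge",0),("reader",0),("lip",.034)):
        for d in landmark_of(p,t): 
            c=d["centre"];print(n,t,np.round(c,1),round(d["confidence"],2),ray(p,c,h).round(4),w[int(c[1]),int(c[0])].round(3))
o=get_obs();print({k:np.round(o[k],3) for k in o})
E
```

```text
top plate [208.9 284.6] 0.91 [0.32   0.1421 0.    ] [0.322 0.137 0.03 ]
top plate [361.3 220.6] 0.9 [ 0.4901 -0.2918  0.    ] [ 0.487 -0.287  0.035]
top plate [396.4 289.9] 0.59 [ 0.2922 -0.3823  0.    ] [ 0.296 -0.375  0.033]
top fin [396.3 294.4] 0.84 [ 0.281  -0.3766  0.026 ] [ 0.282 -0.375  0.032]
top fin [365.7 222. ] 0.8 [ 0.4825 -0.3012  0.026 ] [ 0.485 -0.302  0.005]
top fin [211.9 289.1] 0.56 [0.308  0.1271 0.026 ] [0.309 0.127 0.035]
top edge [339.9 216.9] 0.91 [ 0.5023 -0.2306  0.    ] [ 0.505 -0.228 -0.002]
top edge [193.2 269.2] 0.72 [0.3638 0.1869 0.    ] [0.364 0.187 0.002]
top edge [387.5 267.9] 0.69 [ 0.3537 -0.3604  0.    ] [ 0.356 -0.359 -0.002]
top edge [369.4 143.3] 0.24 [ 0.7203 -0.3252  0.    ] [ 0.693 -0.312  0.087]
top reader [220.6 203.2] 0.75 [0.5504 0.1125 0.    ] [0.545 0.107 0.033]
top lip [215.7 201.7] 0.85 [0.549  0.1186 0.034 ] [0.551 0.12  0.036]
scene plate [205.7 227.2] 0.72 [ 0.2768 -0.3746  0.    ] [ 0.289 -0.382  0.011]
scene plate [338.8 176.5] 0.64 [0.312  0.1241 0.    ] [0.31  0.122 0.002]
scene plate [273.7 248.2] 0.61 [ 0.4827 -0.2838  0.  
[... 442 characters left out ...]
.3559 -0.3507  0.    ] [ 0.354 -0.351  0.   ]
scene reader [392.4 206.1] 0.68 [0.556  0.1224 0.    ] [nan nan nan]
scene lip [393.2 199.5] 0.95 [0.5652 0.1101 0.034 ] [0.563 0.112 0.034]
{'clock': np.float64(0.6), 'joint_pos': array([-1.163,  0.241,  0.005,  1.335, -0.   ,  1.571]), 'joint_vel': array([-0.001,  0.001, -0.002,  0.001,  0.   ,  0.001]), 'tau': array([ 0.0000e+00, -3.7197e+01,  2.5257e+01,  1.0000e-03,  0.0000e+00,
        0.0000e+00]), 'eef_pos': array([ 0.198, -0.459,  0.206]), 'tool_rot': array([0.979, 0.202, 0.   , 0.   ]), 'ft_force': array([ 0.019, -0.133,  0.36 ]), 'ft_torque': array([0.026, 0.036, 0.003]), 'grasp_force': np.float64(0.0), 'grip_width': np.float64(0.085)}
```

View pics/top1.png

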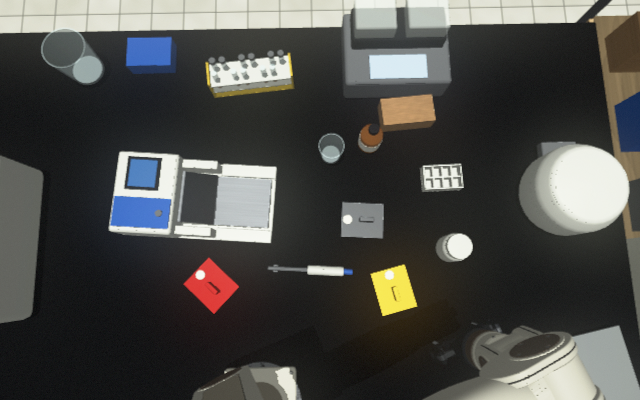

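View pics/scene1.png

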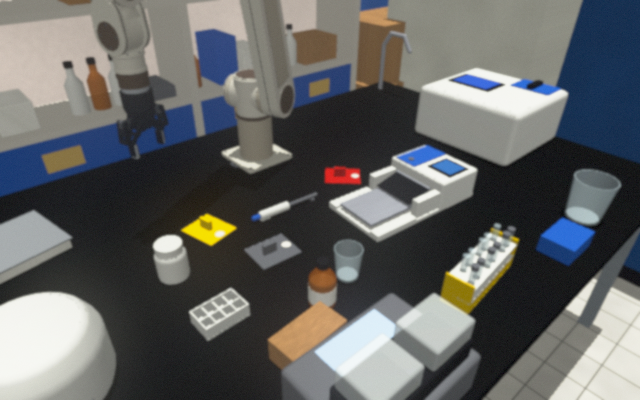

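Candidates for the plate in the top picture: red at (211,286), yellow at (394,290) and grey at (362,220), with its white disc at (347,219). Grey aluminium is the one asked for. The reader is at (195,198), with the flap lip near (216,200). I'll confirm the plate in a crop and measure.

```bash
cat > m.py <<'E'
from h import *
def rect(p,mask,h,name):
    n,l,s,c=cv2.connectedComponentsWithStats(mask.astype(np.uint8))
    i=1+np.argmax(s[1:,4]); cs,_=cv2.findContours((l==i).astype(np.uint8),cv2.RETR_EXTERNAL,cv2.CHAIN_APPROX_NONE)
    q=np.array([ray(p,x,h)[:2] for x in cs[0][:,0,:].astype(float)],np.float32)
    (c,sz,a)=cv2.minAreaRect(q*1000);print(name,"c",np.round(c,1),"size",np.round(sz,1),"ang",round(a,2))
    return q
E
python3 - <<'E'
from m import *
p=camera("top");im=p["pixels"];w=cloud(p)
hs=cv2.cvtColor(im,cv2.COLOR_RGB2HSV)
crop=np.hstack([cv2.resize(im[190:250,325:400,::-1],None,fx=5,fy=5,interpolation=2),cv2.resize(im[150:246,170:280,::-1],(344,300),interpolation=2)])
cv2.imwrite("pics/crop.png",crop)
near=lambda x,y,r:(np.hypot(w[...,0]-x,w[...,1]-y)<r)
m=near(.49,-.29,.1)&(hs[...,2]>60); rect(p,m,.004,"plate")
m2=near(.49,-.29,.1)&(w[...,2]>.022); print("fin px",m2.sum(), np.nanmean(w[m2],0), rect(p,m2,.034,"fin").shape)
m=near(.49,-.29,.1)&(hs[...,2]>190); rect(p,m,.004,"disc")
print(hs[200,185:285:4,2]); print((w[200,110:285:4,2]*1000).round(0)); print((w[150:250:3,240,2]*1000).round(0)); print(hs[150:250:3,240,2])
E
```

```text
plate c [ 492.9 -293.4] size [122.1 102.3] ang 86.0
fin c [ 489.9 -301.5] size [39.3 11.3] ang 88.62
fin px 71 [ 0.4902593  -0.30153963  0.03264414] (34, 2)
disc c [ 495.2 -250.6] size [23.  23.2] ang 88.08
[ 68  67  67  68  69  67  68  68 197 198 198 199 199 200 199 200 198 198
 199 198 197 161 235  56  56]
[  2. 104. 104. 102.  99. 107. 105. 102. 101.  nan 105. 108. 103. 103.
 101.  99.  95.  62.  67.  66.  64.  60.  57.  52.  49.  46.  44.  34.
  33.  33.  31.  34.  34.  31.  34.  34.  33.  35.  31.  36.  12.  -2.
  -0.  -0.]
[-2. -0.  1. -3. -2. 23. 25. 22. 24. 11. 33. 35. 33. 37. 36. nan 34. 33.
 32. 33. 37. 32. 35. 32. 34. 32. 12. 22. 20. 22. 23. -5.  4.  4.]
[ 49  46  52  51  53 240 243 245 246 223 197 197 202 197 201 200 198 200
 197 198 196 201 201 198 198 180 244 246 246 247 239  57  56  55]
```

View pics/crop.png

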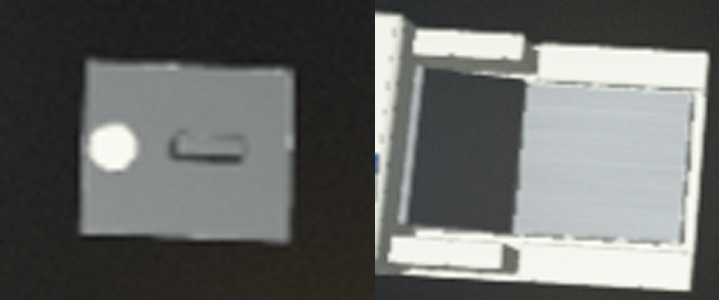

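The crop shows the grey plate with its white disc at left and its fin, and the reader's dark flap meeting the steel bed. It is the right plate. Next I fit the edges sub-pixel.

```bash
cat > f.py <<'E'
from h import *
from scipy.optimize import least_squares
def proj(p,X):
    return cv2.projectPoints(np.asarray(X,float),np.array(p["rvec"],float),np.array(p["tvec"],float),np.array(p["intrinsics"],float),None)[0][:,0]
def fit(p,segs,pose,win=3.0,free=(1,1,1)):
    """segs: (A,B,sign) local 3D segments, sign +1 if brighter on the left of world-normal side n=(dir x z) ; fit x,y,yaw"""
    g=cv2.cvtColor(p["pixels"],cv2.COLOR_RGB2GRAY).astype(np.float32)
    pose=np.array(pose,float)
    def tf(X,q): c,s=np.cos(q[2]),np.sin(q[2]); return np.stack([q[0]+c*X[:,0]-s*X[:,1],q[1]+s*X[:,0]+c*X[:,1],X[:,2]],1)
    for it in range(5):
        obs=[]
        for A,B,sg in segs:
            t=np.linspace(.08,.92,25)[:,None];X=np.array(A)*(1-t)+np.array(B)*t
            u=proj(p,tf(X,pose));d=u[-1]-u[0];d/=np.hypot(*d);n=np.array([-d[1],d[0]])
            s=np.arange(-win,win+.01,.25)
            P=(u[:,None]+s[None,:,None]*n).astype(np.float32)
            v=cv2.remap(cv2.GaussianBlur(g,(0,0),.7),P[...,0],P[...,1],cv2.INTER_LINEAR)
            gr=np.gradient(v,axis=1)*sg; gr[gr<0]=0; k=gr.argmax(1)
            for i in range(len(X)):
                if gr[i,k[i]]<2: continue
                a=max(0,k[i]-4);b=k[i]+5
                obs.append((X[i],n,(u[i]+n*np.average(s[a:b],weights=gr[i,a:b]))))
        X=np.array([o[0] for o in obs]);N=np.array([o[1] for o in obs]);U=np.array([o[2] for o in obs])
        r=least_squares(lambda q:((proj(p,tf(X,q))-U)*N).sum(1),pose,x_scale=[.001,.001,.01],loss="soft_l1",f_scale=.3);pose=r.x
    res=((proj(p,tf(X,pose))-U)*N).sum(1)
    return pose,len(X),np.median(abs(res))
def loop(x0,x1,y0,y1,z): return [(x0,y0,z),(x1,y0,z),(x1,y1,z),(x0,y1,z)]
def edges(c,ids=(0,1,2,3)): return [(c[i],c[(i+1)%4]) for i in ids]
E
python3 - <<'E'
from f import *
for n in("top","scene"):
    p=camera(n)
    for sg in(1,-1):
        S=[(a,b,sg) for a,b in edges(loop(-.06,.06,-.05,.05,.004))]
        q,k,r=fit(p,S,(.493,-.293,np.radians(87)));print(n,"plate",sg,(q*[1000,1000,57.2958]).round(2),k,r.round(3))
        S=[(a,b,sg) for a,b in edges(loop(-.16,.26,-.11,.11,.022),(0,2,3))]
        q,k,r=fit(p,S,(.549,.115,np.radians(86)));print(n,"readerout",sg,(q*[1000,1000,57.2958]).round(2),k,r.round(3))
E
```

```text
Traceback (most recent call last):
  File "f.py", line 24, in fit
    r=least_squares(lambda q:((proj(p,tf(X,q))-U)*N).sum(1),pose,x_scale=[.001,.001,.01],loss="soft_l1",f_scale=.3);pose=r.x
  File "f.py", line 24, in <lambda>
    r=least_squares(lambda q:((proj(p,tf(X,q))-U)*N).sum(1),pose,x_scale=[.001,.001,.01],loss="soft_l1",f_scale=.3);pose=r.x
                                      ~~^^^^^
  File "f.py", line 9, in tf
    def tf(X,q): c,s=np.cos(q[2]),np.sin(q[2]); return np.stack([q[0]+c*X[:,0]-s*X[:,1],q[1]+s*X[:,0]+c*X[:,1],X[:,2]],1)
                                                                        ~^^^^^
IndexError: too many indices for array: array is 1-dimensional, but 2 were indexed
```

```bash
python3 - <<'E'
from f import *
for n in("top","scene"):
    p=camera(n); M=R.from_rotvec(np.ravel(p["rvec"])).as_matrix();print(n,"cam at",(-M.T@np.ravel(p["tvec"])).round(3))
    P=lambda t,q,k,r:print(n,t,(q*[1000,1000,57.2958]).round(2),k,r.round(3))
    S=[(a,b,-1) for a,b in edges(loop(-.06,.06,-.05,.05,.004))]
    P("plate",*fit(p,S,(.493,-.293,np.radians(87))))
    S=[(a,b,-1) for a,b in edges(loop(-.16,.09,-.11,.11,.022),(0,2,3))]
    P("reader out",*fit(p,S,(.549,.115,np.radians(86)),4))
    L=[((0,.066,.0425),(0,-.066,.0425),1)]  # lip: bed bright on the -x side
    B=[((-.145,-.069,.034),(-.005,-.069,.034)),((-.005,.069,.034),(-.145,.069,.034)),((-.15,.069,.034),(-.15,-.069,.034))]
    for s in(1,-1): P(f"bed+lip{s}",*fit(p,L+[(a,b,s) for a,b in B],(.549,.115,np.radians(86)),3))
    h=[((.095,.1,.104),(.095,-.1,.104),-1)]
    C=[(a,b,-1) for a,b in edges(loop(-.16,.26,-.11,.11,.022),(3,))]
    P("out+lip",*fit(p,S+L,(.549,.115,np.radians(86)),4))
E
```

```text
top cam at [ 0.336 -0.163  1.207]
top plate [ 491.91 -293.47   85.62] 100 0.142
top reader out [553.85 116.8   85.19] 75 0.157
top bed+lip1 [554.28 115.45  85.41] 100 0.65
top bed+lip-1 [556.43 110.91  84.5 ] 79 1.677
top out+lip [553.76 116.67  85.29] 100 0.163
scene cam at [ 1.27  -0.83   0.764]
scene plate [ 491.57 -294.71   86.12] 100 0.362
scene reader out [560.62 105.26  80.98] 72 0.783
scene bed+lip1 [566.39 101.5   84.92] 99 1.0
scene bed+lip-1 [551.05 115.85  85.65] 92 0.736
scene out+lip [562.7  107.27  80.97] 97 0.835
```

```bash
cat > g.py <<'E'
from f import *
RP=(.5539,.1167,np.radians(85.25)); PL=(.4919,-.2935,np.radians(85.6))
def at(P,x,y=0): c,s=np.cos(P[2]),np.sin(P[2]); return np.array([P[0]+c*x-s*y,P[1]+s*x+c*y])
def go(xy,z,yaw):
    o=get_obs();r=R.from_quat(o["tool_rot"]);M=r.as_matrix();y0=np.arctan2(M[1,0],M[0,0])
    print("t",round(float(o["clock"]),2),"pos",np.round(o["eef_pos"],4),"yaw",np.degrees(y0).round(2),"tilt",(M[:2,2]).round(4),"F",np.round(o["ft_force"],2),"w",round(float(o["grip_width"]),4),"gf",o["grasp_force"])
    print("slide cm",((M.T@(np.r_[xy,z]-o["eef_pos"]))*100).round(2),"spin",np.degrees(y0-yaw).round(2))
E
python3 - <<'E'
from g import *
print(grip_point_offset)
p=camera("scene")
for z0 in (0,1):
    S=[(a,b,-1) for a,b in edges(loop(-.16,.09,-.11,.11,.022),(0,2,3))]
    L=[((0,.066,.0425),(0,-.066,.0425),1)]
    q,k,r=fit(p,L+(S[1:] if z0 else []),RP,2.5);print((q*[1000,1000,57.2958]).round(2),k,r)
w=cloud(camera("top"))
for t in("jar","pipette","beaker","bottle","cuvette_tray"):
    p=camera("top") if t=="jar" else p2; p2=p
    print(t,[ray(p,d["centre"],0)[:2].round(3) for d in landmark_of(p,t)[:1]])
go(at(PL,-.01),.1,PL[2])
E
```

```text
0.0187Traceback (most recent call last):
  File "<stdin>", line 7, in <module>
  File "f.py", line 24, in fit
    r=least_squares(lambda q:((proj(p,tf(X,q))-U)*N).sum(1),pose,x_scale=[.001,.001,.01],loss="soft_l1",f_scale=.3);pose=r.x
    return func(*args, **kwargs)
    vector_fun = VectorFunction(
        fun_wrapped,
    ...<6 lines>...
        workers=workers
    )
    self._update_fun()
    ~~~~~~~~~~~~~~~~^^
    self.f = self.fun_wrapped(xp_copy(self.x))
             ~~~~~~~~~~~~~~~~^^^^^^^^^^^^^^^^^
    return np.atleast_1d(self.fun(x))
                         ~~~~~~~~^^^
    return self.f(x, *self.args, **self.kwargs)
           ~~~~~~^^^^^^^^^^^^^^^^^^^^^^^^^^^^^^
  File "f.py", line 24, in <lambda>
    r=least_squares(lambda q:((proj(p,tf(X,q))-U)*N).sum(1),pose,x_scale=[.001,.001,.01],loss="soft_l1",f_scale=.3);pose=r.x
                                      ~~^^^^^
  File "f.py", line 9, in tf
    def tf(X,q): c,s=np.cos(q[2]),np.sin(q[2]); return np.stack([q[0]+c*X[:,0]-s*X[:,1],q[1]+s*X[:,0]+c*X[:,1],X[:,2]],1)
                                                                        ~^^^^^
IndexError: too many indices for array: array is 1-dimensional, but 2 were indexed
```

```bash
python3 - <<'E'
from g import *
p=camera("top")
for t in("jar","pipette","beaker","bottle","cuvette_tray"):
    print(t,[ray(p,d["centre"],0)[:2].round(3) for d in landmark_of(p,t)[:1]])
print(at(PL,-.01),at(RP,-.09),at(RP,-.039))
go(at(PL,-.01),.1,PL[2])
E
```

```text
jar [array([ 0.413, -0.53 ])]
pipette [array([ 0.35 , -0.123])]
beaker [array([ 0.691, -0.207])]
bottle []
cuvette_tray [array([ 0.611, -0.527])]
[ 0.49113281 -0.30347053] [0.54644726 0.0270091 ] [0.55067048 0.07783395]
t 1.15 pos [ 0.1983 -0.459   0.2055] yaw 23.37 tilt [ 0. -0.] F [-0.17 -0.44  0.1 ] w 0.0855 gf 0.0
slide cm [33.05 -2.66 10.55] spin -62.23
```

Emit:
arm_command:
  slide:
    - [5,-0.4,1]
    - [11,-0.9,2.5]
    - [17,-1.4,4]
    - [23,-1.9,5.5]
    - [29,-2.4,7]
  spin: [-10,-20,-30,-40,-50]
  jaw: 5

```text
clock: 1.78
eef_pos: [0.4567, -0.321, 0.1352]
tool_rot: [0.8, 0.6, -0.0, 0.0]
ft_force: [-0.0, 0.2, -0.2]
grip_width: 0.0502
grasp_force: 0.0
```

```bash
python3 - <<'E'
from g import *
go(at(PL,-.01),.06,PL[2])
E
```

```text
t 1.77 pos [ 0.4567 -0.321   0.1352] yaw 73.69 tilt [ 0.0004 -0.0006] F [-0.01  0.15 -0.17] w 0.0502 gf 0.0
slide cm [2.65 2.81 7.52] spin -11.91
```

Emit:
arm_command:
  slide:
    - [1,1,2]
    - [2,2,4]
    - [2.65,2.8,6]
    - [2.65,2.8,7.5]
    - [2.65,2.8,7.5]
  spin: [-6,-11.9,-11.9,-11.9,-11.9]

```text
clock: 2.4
eef_pos: [0.488, -0.3041, 0.0591]
tool_rot: [0.736, 0.677, -0.001, -0.002]
ft_force: [0.4, -1.4, 0.3]
grip_width: 0.0497
grasp_force: 0.0
```

```bash
python3 - <<'E'
from g import *
go(at(PL,-.01),.0075,PL[2])
p=camera("top");cv2.imwrite("pics/t2.png",cv2.resize(p["pixels"][170:270,300:420,::-1],None,fx=4,fy=4))
p=camera("scene");cv2.imwrite("pics/s2.png",cv2.resize(p["pixels"][190:290,210:340,::-1],None,fx=4,fy=4))
a=cv2.imread("pics/t2.png");b=cv2.imread("pics/s2.png");cv2.imwrite("pics/c2.png",cv2.resize(np.hstack([a,b]),None,fx=.8,fy=.8))
E
```

```text
t 2.4 pos [ 0.488  -0.3041  0.0591] yaw 85.25 tilt [-0.003   0.0016] F [ 0.37 -1.42  0.3 ] w 0.0497 gf 0.0
slide cm [0.08 0.32 5.16] spin -0.35
```

View pics/c2.png

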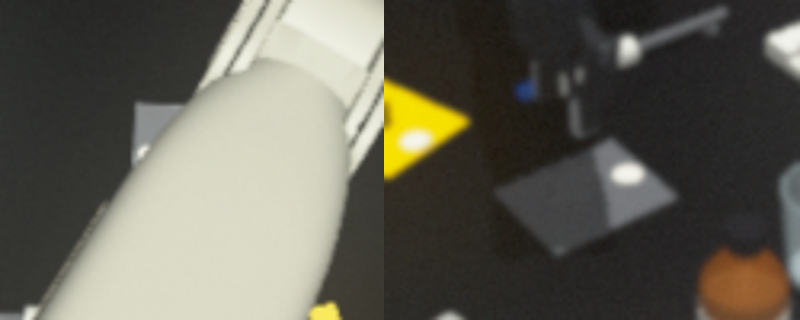

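The top view has the arm over the plate. In the scene view the fingers are above the fin and the disc is at the front right. Check that the arm has settled.

```bash
python3 - <<'E'
from g import *
go(at(PL,-.01),.0075,PL[2])
E
```

```text
t 2.5 pos [ 0.4892 -0.305   0.0609] yaw 85.23 tilt [ 0.0003 -0.0003] F [0.33 0.06 0.14] w 0.0503 gf 0.0
slide cm [0.17 0.18 5.34] spin -0.37
```

Emit:
arm_command:
  slide:
    - [0.17,0.18,1.5]
    - [0.17,0.18,3]
    - [0.17,0.18,4.3]
    - [0.17,0.18,5]
    - [0.17,0.18,5.2]
  spin: [-0.4,-0.4,-0.4,-0.4,-0.4]

```text
clock: 3.12
eef_pos: [0.4909, -0.3028, 0.0077]
tool_rot: [0.733, 0.68, -0.0, -0.001]
ft_force: [0.2, -0.0, 1.4]
grip_width: 0.0503
grasp_force: 0.0
```

Emit:
arm_command:
  slide:
    - [0,0,0]
    - [0,0,0]
    - [0,0,0]
    - [0,0,0]
    - [0,0,0]
  spin: [0,0,0,0,0]
  jaw: 2.5

```text
clock: 3.75
eef_pos: [0.4914, -0.3031, 0.0086]
tool_rot: [0.733, 0.68, 0.0, 0.0]
ft_force: [-1.3, 0.2, 0.1]
grip_width: 0.025
grasp_force: 0.0
```

```bash
python3 - <<'E'
from g import *
go(at(PL,-.01),.0075,PL[2])
E
```

```text
t 3.75 pos [ 0.4914 -0.3031  0.0086] yaw 85.66 tilt [ 0.0002 -0.0001] F [-1.28  0.21  0.08] w 0.025 gf 0.0
slide cm [-0.04 -0.02  0.11] spin 0.06
```

Emit:
arm_command:
  slide:
    - [0,0,0.1]
    - [0,0,0.1]
    - [0,0,0.1]
    - [0,0,0.1]
    - [0,0,0.1]
  spin: [0,0,0,0,0]
  jaw: 0.8

```text
clock: 4.38
eef_pos: [0.4914, -0.3031, 0.0078]
tool_rot: [0.733, 0.68, 0.0, 0.0]
ft_force: [-1.6, -0.2, 5.5]
grip_width: 0.0088
grasp_force: 31.0
```

```bash
python3 - <<'E'
from g import *
go(at(PL,-.01),.0075,PL[2])
E
```

```text
t 4.38 pos [ 0.4914 -0.3031  0.0078] yaw 85.66 tilt [ 0.0003 -0.0002] F [-1.62 -0.17  5.54] w 0.0088 gf 30.9769070148468
slide cm [-0.04 -0.03  0.03] spin 0.06
```

Emit:
arm_command:
  slide:
    - [0,0,0]
    - [0,0,0]
    - [0,0,0]
    - [0,0,0]
    - [0,0,0]
  spin: [0,0,0,0,0]
  jaw: 0

```text
clock: 5.0
eef_pos: [0.4929, -0.3038, 0.0083]
tool_rot: [0.733, 0.68, 0.001, 0.002]
ft_force: [2.7, -1.4, 5.5]
grip_width: 0.0
grasp_force: 2.6
```

```bash
python3 - <<'E'
from g import *
go(at(PL,-.01),.0075,PL[2])
p=camera("scene");cv2.imwrite("pics/s3.png",cv2.resize(p["pixels"][190:290,210:340,::-1],None,fx=5,fy=5))
E
```

```text
t 5.0 pos [ 0.4929 -0.3038  0.0083] yaw 85.67 tilt [ 0.003  -0.0014] F [ 2.7  -1.44  5.51] w 0.0 gf 2.5758410239359364
slide cm [ 0.02 -0.18  0.08] spin 0.07
```

View pics/s3.png

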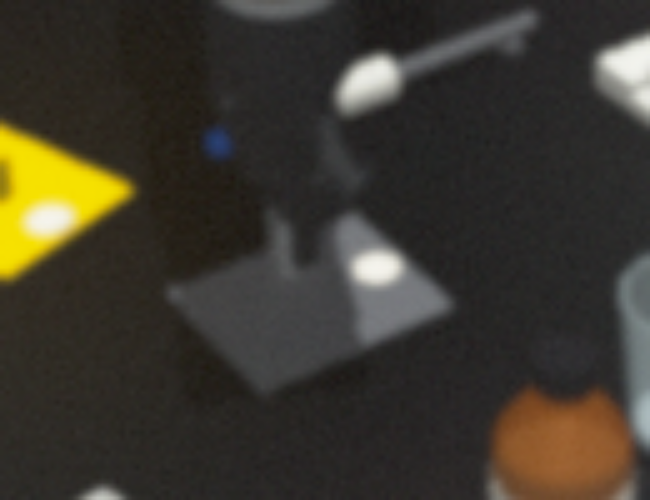

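```bash
python3 - <<'E'
from g import *
p=camera("scene");w=cloud(p)
P=lambda t,q,k,r:print(t,(q*[1000,1000,57.2958]).round(2),k,r.round(3))
S=[(a,b,-1) for a,b in edges(loop(-.06,.06,-.05,.05,.004))]
P("plate",*fit(p,S,PL))
v,u=np.where((np.hypot(w[...,0]-.49,w[...,1]+.3)<.07)&(w[...,2]>.008)&(w[...,2]<.06))
for i in range(0,len(v),3): print(u[i],v[i],(w[v[i],u[i]]*1000).round(0),p["pixels"][v[i],u[i]],end=" | ")
go(at(PL,-.01),.0075,PL[2])
E
```

```text
plate [ 488.13 -294.68   84.96] 92 0.348
263 236 [ 483. -316.   58.] [54 51 50] | 271 237 [ 501. -303.   58.] [45 43 42] | 266 238 [ 496. -316.   59.] [90 90 91] | 271 238 [ 504. -305.   58.] [41 41 40] | 264 239 [ 488. -317.   51.] [72 71 70] | 267 239 [ 497. -313.   54.] [83 84 85] | 270 239 [ 504. -309.   57.] [43 42 40] | 273 239 [ 504. -299.   52.] [49 48 50] | 266 240 [ 495. -315.   51.] [89 91 90] | 269 240 [ 503. -311.   54.] [49 49 46] | 272 240 [ 505. -303.   51.] [44 43 44] | 264 241 [ 485. -315.   42.] [78 79 77] | 267 241 [ 500. -315.   51.] [84 83 83] | 270 241 [ 504. -309.   50.] [40 38 38] | 273 241 [ 507. -302.   48.] [48 47 48] | 265 242 [ 493. -317.   45.] [84 84 83] | 268 242 [ 501. -313.   47.] [73 72 73] | 271 242 [ 502. -305.   43.] [45 47 46] | 274 242 [ 490. -287.   27.] [64 64 65] | 264 243 [ 489. -318.   39.] [74 74 76] | 267 243 [ 497. -314.   41.] [89 91 91] | 270 243 [ 504. -309.   43.] [62 64 61] | 273 243 [ 488. -289.   24.] [65 65 68] | 261 244 [ 481. -322.   33.] [67 69 67] | 264 244 [ 484. -315.   31.] [76 75 76] | 267 244 [ 498. -315.   39.] [92 94
[... 655 characters left out ...]
9 68] | 262 248 [ 484. -322.   22.] [67 66 68] | 265 248 [ 489. -316.   21.] [69 71 68] | 268 248 [ 492. -309.   19.] [71 71 72] | 271 248 [ 492. -299.   14.] [69 69 70] | 261 249 [ 482. -324.   18.] [66 66 66] | 264 249 [ 488. -319.   18.] [66 67 69] | 267 249 [ 492. -312.   17.] [70 70 71] | 270 249 [ 489. -301.   10.] [70 70 72] | 262 250 [ 486. -324.   17.] [67 67 67] | 265 250 [ 485. -314.   11.] [69 67 69] | 268 250 [ 488. -306.    9.] [69 67 70] | 265 251 [ 489. -317.   12.] [72 70 71] | 263 252 [ 488. -323.   11.] [66 67 67] | t 5.1 pos [ 0.4929 -0.3038  0.0083] yaw 85.67 tilt [ 0.003  -0.0014] F [ 3.14 -0.46  4.81] w 0.0001 gf 2.575942465045955
slide cm [ 0.02 -0.18  0.08] spin 0.07
```

The depth shows the fingers ending around z≈35 mm, above the fin top, so they closed over it. I'll open, lift a little, and measure where the real tips are.

Emit:
arm_command:
  slide:
    - [0,0,0]
    - [0,0,0]
    - [0,0,-2]
    - [0,0,-6]
    - [0,0,-10]
  spin: [0,0,0,0,0]
  jaw: 5

```text
clock: 5.72
eef_pos: [0.489, -0.3019, 0.1064]
tool_rot: [0.733, 0.68, -0.001, -0.003]
ft_force: [0.2, -0.1, 0.3]
grip_width: 0.0503
grasp_force: 0.0
```

Emit:
arm_command:
  slide:
    - [-4,0,0]
    - [-8,0,0]
    - [-12,0,0]
    - [-12,0,0]
    - [-12,0,0]
  spin: [0,0,0,0,0]
  jaw: 0

```text
clock: 6.35
eef_pos: [0.4809, -0.4215, 0.1059]
tool_rot: [0.733, 0.68, -0.0, -0.002]
ft_force: [0.2, 0.7, -0.2]
grip_width: 0.0003
grasp_force: 0.0
```

```bash
python3 - <<'E'
from g import *
go(at(PL,-.01),.0075,PL[2])
o=get_obs();e=np.array(o["eef_pos"])
for n in("scene","top"):
    p=camera(n);w=cloud(p);print(n,"tcp px",proj(p,[e,e+[0,0,.03]]).round(1))
    if n=="top":
        P=lambda t,q,k,r:print(t,(q*[1000,1000,57.2958]).round(2),k,r.round(3))
        P("plate",*fit(p,[(a,b,-1) for a,b in edges(loop(-.06,.06,-.05,.05,.004))],PL))
        m=(np.hypot(w[...,0]-.49,w[...,1]+.29)<.06)&(w[...,2]>.02)&(w[...,2]<.05);print("fin",w[m].mean(0),m.sum())
        cv2.imwrite("pics/b4.png",p["pixels"][190:250,325:400,::-1])
    else:
        m=np.hypot(w[...,0]-e[0],w[...,1]-e[1])<.045; z=np.where(m&(w[...,2]>.03),w[...,2],9);i=np.sort(z.ravel())[:30];print("lowest",i.round(3))
        u,v=proj(p,[e])[0].astype(int);c=p["pixels"][v-50:v+30,u-50:u+50,::-1];cv2.imwrite("pics/a4.png",c)
a=cv2.resize(cv2.imread("pics/a4.png"),(400,320));a[196:204,:2]=255;cv2.circle(a,(200,200),3,(0,0,255),1);b=cv2.resize(cv2.imread("pics/b4.png"),(400,320));cv2.imwrite("pics/c4.png",np.hstack([a,b]))
E
```

```text
t 6.35 pos [ 0.4809 -0.4215  0.1059] yaw 85.64 tilt [-0.0031  0.003 ] F [ 0.25  0.66 -0.23] w 0.0003 gf 0.0
slide cm [11.82  0.15  9.87] spin 0.04
scene tcp px [[225.6 236.9]
 [224.2 226.9]]
lowest [0.13  0.131 0.131 0.131 0.132 0.132 0.133 0.133 0.136 0.136 0.137 0.137
 0.137 0.138 0.138 0.139 0.139 0.139 0.14  0.14  0.14  0.141 0.141 0.141
 0.142 0.142 0.142 0.142 0.142 0.142]
top tcp px [[414.8 217.7]
 [417.5 216.1]]
plate [ 486.89 -292.78   84.81] 100 0.139
fin [ 0.48465331 -0.30150292  0.03300489] 70
```

View pics/c4.png

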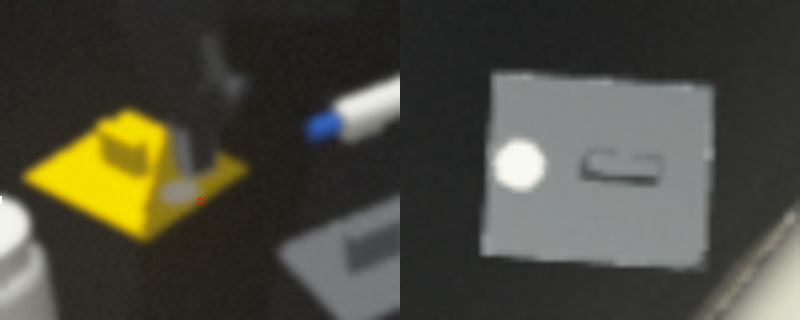

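The left crop shows the shut tips at about (200,172), while the reported TCP projects to (200,200), so the real tips sit about 25 mm above the reported TCP. The right crop shows the plate flat and moved about 5 mm. I'll check that offset against the first picture and at this pose.

```bash
python3 - <<'E'
from g import *
p=camera("scene");w=cloud(p);e=np.array(get_obs()["eef_pos"]);print(e)
m=(np.hypot(w[...,0]-e[0],w[...,1]-e[1])<.035)&(w[...,2]>.10)&(w[...,2]<.15)
q=w[m]; print(np.percentile(q,[2,10,50,90,98],axis=0).round(3))
# lowest finger pixel along rows, vs projected corners
c,s=np.cos(np.radians(85.6)),np.sin(np.radians(85.6))
for off in(0,.02,.025,.03):
    X=[e+[c*a-s*b,s*a+c*b,off] for a in(-.011,.011) for b in(-.0145,.0145)]
    print(off,proj(p,X).round(1).tolist())
v,u=np.where(m);print([(k,u[v==k].min(),u[v==k].max()) for k in sorted(set(v))])
print("start tcp px",proj(p,[[.198,-.459,.206],[.198,-.459,.231]]).round(1))
a=cv2.imread("pics/scene1.png")[110:175,95:185];cv2.imwrite("pics/a5.png",cv2.resize(a,None,fx=6,fy=6))
E
```

```text
[ 0.48211719 -0.42127264  0.10709132]
[[ 0.477 -0.436  0.133]
 [ 0.48  -0.434  0.135]
 [ 0.489 -0.43   0.143]
 [ 0.494 -0.419  0.148]
 [ 0.495 -0.417  0.15 ]]
0 [[224.5, 241.3], [219.0, 235.4], [232.8, 238.0], [227.1, 232.2]]
0.02 [[223.6, 234.6], [218.0, 228.7], [232.0, 231.3], [226.3, 225.6]]
0.025 [[223.4, 232.9], [217.8, 227.0], [231.8, 229.6], [226.1, 223.9]]
0.03 [[223.2, 231.2], [217.6, 225.4], [231.6, 227.9], [225.9, 222.2]]
[(np.int64(224), np.int64(218), np.int64(227)), (np.int64(225), np.int64(218), np.int64(228)), (np.int64(226), np.int64(218), np.int64(228)), (np.int64(227), np.int64(219), np.int64(228)), (np.int64(228), np.int64(219), np.int64(228)), (np.int64(229), np.int64(220), np.int64(227)), (np.int64(230), np.int64(221), np.int64(224))]
start tcp px [[152.  163. ]
 [150.1 154.5]]
```

View pics/a5.png

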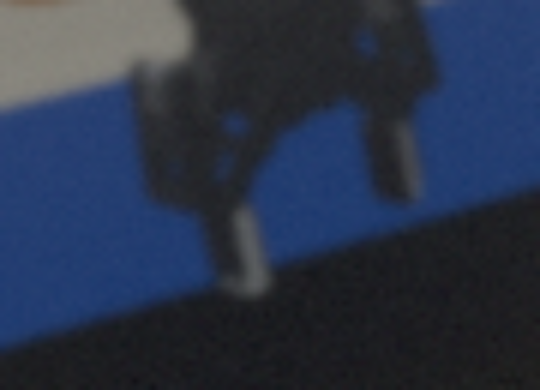

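The start picture agrees: the tip midpoint is at about (149.6,151), which matches 25 mm plus the 13 mm open setback. The tool reading is therefore about 25.7 mm low, and I'll work with tip = reported z + 0.0257.

```bash
sed -i 's/PL=(.*/PL=(.4869,-.2928,np.radians(84.8))/' g.py; python3 - <<'E'
from g import *
go(at(PL,-.01),.03,PL[2])
E
```

```text
t 6.5 pos [ 0.4821 -0.4213  0.1071] yaw 85.74 tilt [-0.0012  0.0011] F [-0.34  1.02  0.53] w -0.0002 gf 0.0
slide cm [11.84 -0.48  7.72] spin 0.94
```

Emit:
arm_command:
  slide:
    - [4,-0.2,2]
    - [8,-0.4,4]
    - [11,-0.5,6]
    - [11.85,-0.5,7.5]
    - [11.85,-0.5,7.7]
  spin: [0.3,0.6,0.9,0.9,0.9]
  jaw: 4

```text
clock: 7.12
eef_pos: [0.4855, -0.3019, 0.0297]
tool_rot: [0.738, 0.675, -0.0, -0.001]
ft_force: [0.4, 0.3, 0.8]
grip_width: 0.04
grasp_force: 0.0
```

Emit:
arm_command:
  slide:
    - [0,0,0]
    - [0,0,1]
    - [0,0,2]
    - [0,0,3]
    - [0,0,4]
  spin: [0,0,0,0,0]

```text
clock: 7.75
eef_pos: [0.4859, -0.3042, -0.0105]
tool_rot: [0.739, 0.674, -0.0, -0.0]
ft_force: [0.9, -0.5, 0.2]
grip_width: 0.04
grasp_force: 0.0
```

```bash
python3 - <<'E'
from g import *
go(at(PL,-.01),-.0175,PL[2])
E
```

```text
t 7.75 pos [ 0.4859 -0.3042 -0.0105] yaw 84.75 tilt [-0.0005  0.0003] F [ 0.88 -0.51  0.2 ] w 0.04 gf 0.0
slide cm [ 0.14 -0.01  0.7 ] spin -0.05
```

Emit:
arm_command:
  slide:
    - [0.1,0,0.2]
    - [0.1,0,0.4]
    - [0.1,0,0.6]
    - [0.1,0,0.6]
    - [0.1,0,0.6]
  spin: [0,0,0,0,0]
  jaw: 2

```text
clock: 8.38
eef_pos: [0.4865, -0.3033, -0.0153]
tool_rot: [0.739, 0.674, 0.0, 0.0]
ft_force: [-0.3, -0.5, 0.4]
grip_width: 0.0198
grasp_force: 0.0
```

Emit:
arm_command:
  slide:
    - [0,0,0]
    - [0,0,0]
    - [0,0,0]
    - [0,0,0]
    - [0,0,0]
  spin: [0,0,0,0,0]
  jaw: 0.6

```text
clock: 9.0
eef_pos: [0.4866, -0.3034, -0.0151]
tool_rot: [0.739, 0.674, 0.0, 0.0]
ft_force: [-0.6, 1.1, 5.2]
grip_width: 0.0109
grasp_force: 60.8
```

```bash
python3 - <<'E'
from g import *
go(at(PL,-.01),-.0175,PL[2])
E
```

```text
t 9.0 pos [ 0.4866 -0.3034 -0.0151] yaw 84.76 tilt [ 0.0007 -0.0004] F [-0.65  1.13  5.24] w 0.0109 gf 60.838987827301025
slide cm [ 0.05 -0.07  0.24] spin -0.04
```

Gripped with 60 N at 11 mm width. Lifting.

Emit:
arm_command:
  slide:
    - [0,0,-0.5]
    - [0,0,-2]
    - [0,0,-4]
    - [0,0,-6]
    - [0,0,-7]
  spin: [0,0,0,0,0]

```text
clock: 9.62
eef_pos: [0.487, -0.3036, 0.0562]
tool_rot: [0.739, 0.674, 0.0, 0.001]
ft_force: [-0.2, 0.7, -0.7]
grip_width: 0.0105
grasp_force: 60.1
```

```bash
python3 - <<'E'
from g import *
go(at(RP,-.10),.055,RP[2])
p=camera("scene");w=cloud(p)
cv2.imwrite("pics/s6.png",cv2.resize(p["pixels"][150:300,180:400,::-1],None,fx=3,fy=3))
E
```

```text
t 9.62 pos [ 0.487  -0.3036  0.0562] yaw 84.76 tilt [ 0.0018 -0.0011] F [-0.21  0.67 -0.75] w 0.0105 gf 60.115764141082764
slide cm [32.46  2.91  0.1 ] spin -0.49
```

View pics/s6.png

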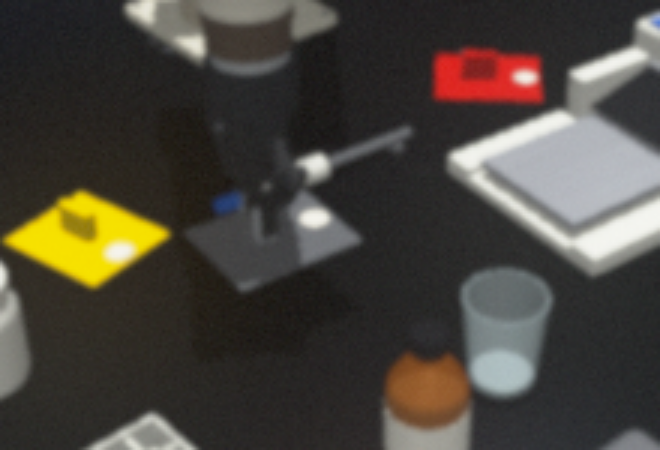

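The plate is lifted cleanly by the fin, with its shadow below at (290,340). The way to the reader is clear.

Emit:
arm_command:
  slide:
    - [3,0.2,-0.3]
    - [8,0.6,-0.3]
    - [13.5,1.2,-0.3]
    - [19,1.7,-0.3]
    - [23.5,2.1,-0.3]
  spin: [0,-0.1,-0.2,-0.3,-0.5]

```text
clock: 10.3
eef_pos: [0.5283, -0.0689, 0.0571]
tool_rot: [0.735, 0.678, -0.0, -0.0]
ft_force: [0.5, 0.1, -2.1]
grip_width: 0.0107
grasp_force: 60.1
```

Emit:
arm_command:
  slide:
    - [3.5,0.3,0]
    - [6.5,0.6,0]
    - [8.3,0.8,0]
    - [8.8,0.8,0]
    - [8.8,0.8,0]
  spin: [0,0,0,0,0]

```text
clock: 10.92
eef_pos: [0.5437, 0.0155, 0.0573]
tool_rot: [0.736, 0.677, -0.0, -0.0]
ft_force: [-0.2, -0.6, -1.6]
grip_width: 0.011
grasp_force: 60.1
```

```bash
python3 - <<'E'
from g import *
go(at(RP,-.10),.055,RP[2])
p=camera("top");cv2.imwrite("pics/t7.png",cv2.resize(p["pixels"][140:260,170:300,::-1],None,fx=3,fy=3))
go(at(RP,-.10),.025,RP[2])
q=camera("scene");cv2.imwrite("pics/s7.png",cv2.resize(q["pixels"][130:250,310:440,::-1],None,fx=3,fy=3))
cv2.imwrite("pics/c7.png",np.hstack([cv2.imread("pics/t7.png"),cv2.imread("pics/s7.png")]))
E
```

```text
t 10.93 pos [0.5437 0.0155 0.0573] yaw 85.25 tilt [-0.0006 -0.0005] F [-0.19 -0.57 -1.57] w 0.011 gf 60.094192028045654
slide cm [0.17 0.18 0.23] spin -0.0
t 10.97 pos [0.5437 0.0151 0.0574] yaw 85.21 tilt [-0.0005 -0.0005] F [-1.51  0.61 -1.85] w 0.0107 gf 60.094120502471924
slide cm [0.21 0.18 3.24] spin -0.04
```

View pics/c7.png

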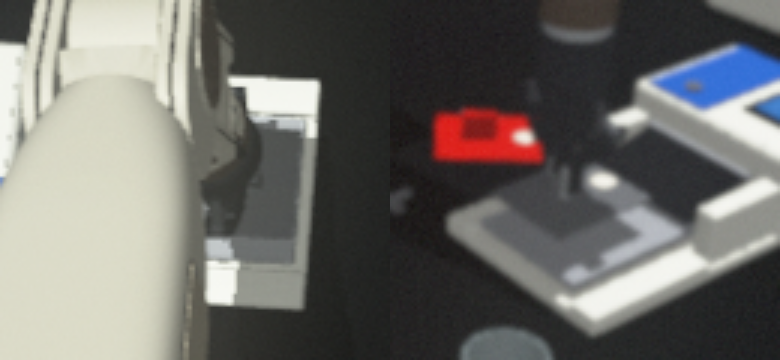

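The plate is over the bed and clear of the flap, with its disc at (603,181). Lowering to just above the bed.

Emit:
arm_command:
  slide:
    - [0.2,0.18,0.8]
    - [0.2,0.18,1.8]
    - [0.2,0.18,2.6]
    - [0.2,0.18,3.2]
    - [0.2,0.18,3.5]
  spin: [0,0,0,0,0]

```text
clock: 11.65
eef_pos: [0.5455, 0.0178, 0.0219]
tool_rot: [0.736, 0.677, -0.0, -0.0]
ft_force: [0.1, 0.2, -1.2]
grip_width: 0.0109
grasp_force: 60.1
```

```bash
python3 - <<'E'
from g import *
go(at(RP,-.10),.019,RP[2])
p=camera("scene")
go(at(RP,-.10),.019,RP[2])
P=lambda t,q,k,r:print(t,(q*[1000,1000,57.2958]).round(2),k,r.round(3),"fin off from tcp")
o=get_obs();e=np.array(o["eef_pos"]);z=e[2]+.0151
pl=(*at((e[0],e[1],RP[2]),.0105),RP[2]);print("expected plate",np.round(pl,4))
P("plate",*fit(p,[(a,b,-1) for a,b in edges(loop(-.06,.06,-.05,.05,.004+z),(0,1,3))],pl,2.5))
# reader near-side outer edges in scene: right side y=-.11 top at .022, front x=-.16
for h in(.022,):
  P("reader",*fit(p,[(a,b,-1) for a,b in edges(loop(-.16,.09,-.11,.11,h),(0,3))],RP,2.5))
cv2.imwrite("pics/s8.png",cv2.resize(p["pixels"][140:250,320:440,::-1],None,fx=5,fy=5))
t=camera("top")
S=[(a,b,-1) for a,b in edges(loop(-.06,.06,-.05,.05,.004+z),(3,))]
E
```

```text
t 11.65 pos [0.5455 0.0178 0.0219] yaw 85.27 tilt [-0.0009 -0.0001] F [ 0.08  0.19 -1.16] w 0.0109 gf 60.09434223175049
slide cm [-0.08  0.02  0.29] spin 0.02
t 11.7 pos [0.5455 0.0178 0.0217] yaw 85.27 tilt [-0.001 -0.   ] F [ 0.37 -0.34 -1.76] w 0.0106 gf 60.093533992767334
slide cm [-0.08  0.02  0.27] spin 0.02
expected plate [0.5464 0.0283 1.4879]Traceback (most recent call last):
  File "<stdin>", line 8, in <module>
  File "f.py", line 24, in fit
    r=least_squares(lambda q:((proj(p,tf(X,q))-U)*N).sum(1),pose,x_scale=[.001,.001,.01],loss="soft_l1",f_scale=.3);pose=r.x
    return func(*args, **kwargs)
    vector_fun = VectorFunction(
        fun_wrapped,
    ...<6 lines>...
        workers=workers
    )
    self._update_fun()
    ~~~~~~~~~~~~~~~~^^
    self.f = self.fun_wrapped(xp_copy(self.x))
             ~~~~~~~~~~~~~~~~^^^^^^^^^^^^^^^^^
    return np.atleast_1d(self.fun(x))
                         ~~~~~~~~^^^
    return self.f(x, *self.args, **self.kwargs)
           ~~~~~~^^^^^^^^^^^^^^^^^^^^^^^^^^^^^^
  File "f.py", line 24, in <lambda>
    r=least_squares(lambda q:((proj(p,tf(X,q))-U)*N).sum(1),pose,x_scale=[.001,.001,.01],loss="soft_l1",f_scale=.3);pose=r.x
                                      ~~^^^^^
  File "f.py", line 9, in tf
    def tf(X,q): c,s=np.cos(q[2]),np.sin(q[2]); return np.stack([q[0]+c*X[:,0]-s*X[:,1],q[1]+s*X[:,0]+c*X[:,1],X[:,2]],1)
                                                                        ~^^^^^
IndexError: too many indices for array: array is 1-dimensional, but 2 were indexed
```

```bash
python3 - <<'E'
from g import *
p=camera("scene");t=camera("top")
o=get_obs();e=np.array(o["eef_pos"]);z=e[2]+.0151
pl=(*at((e[0],e[1],RP[2]),.0105),RP[2]);print("expected plate",np.round(pl,4))
def T(n,p,S,q0,w=2.5):
    try:
        q,k,r=fit(p,S,q0,w);print(n,(q*[1000,1000,57.2958]).round(2),k,r.round(3))
    except Exception as x: print(n,"fail")
PE=edges(loop(-.06,.06,-.05,.05,.004+z))
T("plate013",p,[(*PE[i],1) for i in(0,1,3)],pl)
T("plate03",p,[(*PE[i],1) for i in(0,3)],pl)
RE=edges(loop(-.16,.09,-.11,.11,.022))
T("reader03",p,[(*RE[i],-1) for i in(0,3)],RP,3)
BE=edges(loop(-.15,0,-.069,.069,.034))
for s in(1,-1): T(f"bed03 {s}",p,[(*BE[i],s) for i in(0,3)],RP,3)
T("top reader",t,[(*RE[3],-1),((-.16,-.11,.022),(-.09,-.11,.022),-1)],RP)
T("top plate",t,[(*PE[3],1),((-.06,-.05,.004+z),(-.03,-.05,.004+z),1)],pl)
E=[(n,proj(p,[X for X in l])) for n,l in(("pl",loop(-.06,.06,-.05,.05,.004+z)),)]
im=cv2.resize(p["pixels"][140:250,320:440,::-1],None,fx=5,fy=5,interpolation=2)
def tf(L,q): return [np.r_[at(q,a[0],a[1]),a[2]] for a in L]
for L,q,c in((loop(-.06,.06,-.05,.05,.004+z),pl,(0,0,255)),(loop(-.15,0,-.069,.069,.034),RP,(0,255,0)),(loop(-.16,.09,-.11,.11,.022),RP,(255,0,0))):
    cv2.polylines(im,[((proj(p,tf(L,q))-[320,140]+.5)*5).astype(np.int32)],True,c,1)
cv2.imwrite("pics/s9.png",im)
E
```

```text
expected plate [0.5468 0.0283 1.4879]
plate013 [551.12  11.25  86.85] 71 0.367
plate03 [550.56  11.77  85.82] 50 0.262
reader03 [555.35  97.38  84.35] 50 0.267
bed03 1 [568.7  107.69  84.83] 50 0.187
bed03 -1 [552.73 118.7   85.73] 23 0.091
top reader [553.21 116.49  85.46] 50 0.131
top plate [547.31  26.57  85.52] 50 0.134
```

View pics/s9.png

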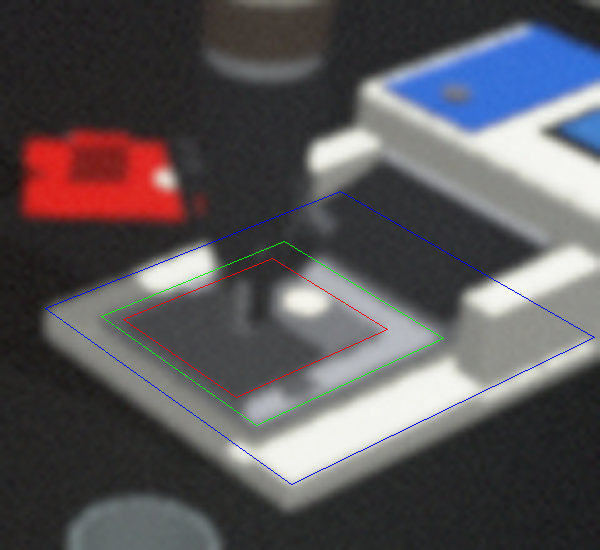

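In the overlay, plate (red), bed (green) and reader (blue) agree: square, within about 1 mm of centre, and clear of the lip. Lowering onto the bed.

Emit:
arm_command:
  slide:
    - [0,-0.06,0.08]
    - [0,-0.06,0.16]
    - [0,-0.06,0.24]
    - [0,-0.06,0.3]
    - [0,-0.06,0.34]
  spin: [0,0,0,0,0]

```text
clock: 12.42
eef_pos: [0.5453, 0.0179, 0.0191]
tool_rot: [0.736, 0.677, 0.0, -0.0]
ft_force: [0.1, 0.2, -2.5]
grip_width: 0.0108
grasp_force: 60.1
```

Emit:
arm_command:
  slide:
    - [0,0,0]
    - [0,0,0]
    - [0,0,0]
    - [0,0,0]
    - [0,0,0]
  spin: [0,0,0,0,0]

```text
clock: 13.05
eef_pos: [0.5453, 0.0179, 0.0191]
tool_rot: [0.736, 0.677, -0.0, 0.0]
ft_force: [-0.7, 0.2, -2.2]
grip_width: 0.0109
grasp_force: 60.1
```

```bash
python3 - <<'E'
from g import *
go(at(RP,-.039),.018,RP[2])
E
```

```text
t 13.05 pos [0.5453 0.0179 0.0191] yaw 85.26 tilt [ 0. -0.] F [-0.69  0.15 -2.22] w 0.0109 gf 60.09377360343933
slide cm [6.02 0.04 0.11] spin 0.01
```

Emit:
arm_command:
  slide:
    - [0,0,0.05]
    - [0,0,0.1]
    - [0,0,0.1]
    - [0,0,0.1]
    - [0,0,0.1]
  spin: [0,0,0,0,0]

```text
clock: 13.68
eef_pos: [0.5454, 0.0179, 0.0182]
tool_rot: [0.736, 0.677, 0.0, 0.0]
ft_force: [-1.7, -0.1, 0.8]
grip_width: 0.0109
grasp_force: 60.3
```

Emit:
arm_command:
  slide:
    - [0,0,0.05]
    - [0,0,0.1]
    - [0,0,0.1]
    - [0,0,0.1]
    - [0,0,0.1]
  spin: [0,0,0,0,0]

```text
clock: 14.3
eef_pos: [0.5454, 0.0179, 0.0172]
tool_rot: [0.736, 0.677, 0.0, 0.0]
ft_force: [-1.0, 0.0, 2.4]
grip_width: 0.0105
grasp_force: 60.5
```

Contact is made and the spring is felt. Ease off 1 mm and slide in.

Emit:
arm_command:
  slide:
    - [0,0,-0.1]
    - [0.3,0,-0.1]
    - [0.9,0,-0.1]
    - [1.5,0,-0.1]
    - [2,0,-0.1]
  spin: [0,0,0,0,0]

```text
clock: 14.92
eef_pos: [0.547, 0.0383, 0.0181]
tool_rot: [0.736, 0.677, 0.0, 0.0]
ft_force: [0.2, -1.0, 1.3]
grip_width: 0.0107
grasp_force: 60.4
```

```bash
python3 - <<'E'
from g import *
go(at(RP,-.0395),.018,RP[2])
E
```

```text
t 14.93 pos [0.547  0.0383 0.0181] yaw 85.29 tilt [ 0.0001 -0.0001] F [ 0.24 -1.04  1.26] w 0.0107 gf 60.43361306190491
slide cm [3.92 0.04 0.01] spin 0.04
```

Emit:
arm_command:
  slide:
    - [0.6,0,0]
    - [1.3,0,0]
    - [2,0,0]
    - [2.6,0,0]
    - [3,0,0]
  spin: [0,0,0,0,0]

```text
clock: 15.55
eef_pos: [0.5494, 0.0682, 0.0181]
tool_rot: [0.736, 0.677, -0.0, 0.0]
ft_force: [-0.8, -0.8, 0.8]
grip_width: 0.0108
grasp_force: 60.4
```

Emit:
arm_command:
  slide:
    - [0.1,0,0]
    - [0.2,0,0]
    - [0.3,0,0]
    - [0.4,0,0]
    - [0.5,0,0]
  spin: [0,0,0,0,0]

```text
clock: 16.18
eef_pos: [0.5498, 0.0726, 0.0181]
tool_rot: [0.736, 0.677, -0.0, -0.0]
ft_force: [0.2, -1.8, 1.9]
grip_width: 0.0111
grasp_force: 60.4
```

```bash
python3 - <<'E'
from g import *
go(at(RP,-.0395),.018,RP[2])
E
```

```text
t 16.18 pos [0.5498 0.0726 0.0181] yaw 85.25 tilt [-0. -0.] F [ 0.25 -1.84  1.87] w 0.0111 gf 60.43396711349487
slide cm [0.47 0.04 0.01] spin 0.0
```

Emit:
arm_command:
  slide:
    - [0.08,0,0]
    - [0.16,0,0]
    - [0.24,0,0]
    - [0.32,0,0]
    - [0.4,0,0]
  spin: [0,0,0,0,0]

```text
clock: 16.8
eef_pos: [0.5502, 0.0767, 0.0181]
tool_rot: [0.736, 0.677, -0.0, 0.0]
ft_force: [-0.1, -1.3, 0.6]
grip_width: 0.0107
grasp_force: 60.4
```

Emit:
arm_command:
  slide:
    - [0.02,0,0]
    - [0.04,0,0]
    - [0.06,0,0]
    - [0.08,0,0]
    - [0.1,0,0]
  spin: [0,0,0,0,0]

```text
clock: 17.42
eef_pos: [0.5502, 0.0777, 0.0181]
tool_rot: [0.736, 0.677, -0.0, -0.0]
ft_force: [-0.7, -1.7, -0.2]
grip_width: 0.011
grasp_force: 60.4
```

Emit:
arm_command:
  slide:
    - [0.02,0,0]
    - [0.04,0,0]
    - [0.06,0,0]
    - [0.08,0,0]
    - [0.1,0,0]
  spin: [0,0,0,0,0]

```text
clock: 18.05
eef_pos: [0.5503, 0.0787, 0.0181]
tool_rot: [0.736, 0.677, -0.0, -0.0]
ft_force: [0.6, -2.2, 0.5]
grip_width: 0.0111
grasp_force: 60.4
```

Emit:
arm_command:
  slide:
    - [0.02,0,0]
    - [0.04,0,0]
    - [0.06,0,0]
    - [0.08,0,0]
    - [0.08,0,0]
  spin: [0,0,0,0,0]

```text
clock: 18.68
eef_pos: [0.5503, 0.079, 0.0181]
tool_rot: [0.736, 0.677, -0.0, 0.0]
ft_force: [-0.7, -3.8, 1.9]
grip_width: 0.0107
grasp_force: 60.5
```

Emit:
arm_command:
  slide:
    - [0.02,0,0]
    - [0.04,0,0]
    - [0.06,0,0]
    - [0.06,0,0]
    - [0.06,0,0]
  spin: [0,0,0,0,0]

```text
clock: 19.3
eef_pos: [0.5502, 0.079, 0.0181]
tool_rot: [0.736, 0.677, -0.001, 0.001]
ft_force: [-0.4, -5.0, 3.3]
grip_width: 0.0103
grasp_force: 60.6
```

```bash
python3 - <<'E'
from g import *
go(at(RP,-.0395),.0145,RP[2])
p=camera("top");go(at(RP,-.0395),.0145,RP[2])
E
```

```text
t 19.3 pos [0.5502 0.079  0.0181] yaw 85.22 tilt [-0.0003 -0.002 ] F [-0.42 -5.03  3.31] w 0.0103 gf 60.61972260475159
slide cm [-0.16  0.05  0.36] spin -0.03
t 19.35 pos [0.5503 0.079  0.0181] yaw 85.22 tilt [-0.0003 -0.0019] F [-1.16 -6.58  1.82] w 0.0107 gf 60.619025230407715
slide cm [-0.16  0.05  0.36] spin -0.03
```

The plate is against the end stop: y is held at 0.079 with a 4–5 N reaction. Now press gently.

Emit:
arm_command:
  slide:
    - [-0.02,0,0.05]
    - [-0.02,0,0.1]
    - [-0.02,0,0.15]
    - [-0.02,0,0.2]
    - [-0.02,0,0.25]
  spin: [0,0,0,0,0]

```text
clock: 19.98
eef_pos: [0.5503, 0.079, 0.0164]
tool_rot: [0.736, 0.677, -0.0, 0.001]
ft_force: [-3.0, -6.3, 6.5]
grip_width: 0.0109
grasp_force: 61.3
```

Emit:
arm_command:
  slide:
    - [0,0,0.04]
    - [0,0,0.08]
    - [0,0,0.12]
    - [0,0,0.12]
    - [0,0,0.12]
  spin: [0,0,0,0,0]

```text
clock: 20.6
eef_pos: [0.5503, 0.079, 0.0154]
tool_rot: [0.736, 0.677, -0.0, 0.001]
ft_force: [-3.7, -6.3, 8.5]
grip_width: 0.0108
grasp_force: 61.5
```

Emit:
arm_command:
  slide:
    - [0,0,0]
    - [0,0,0]
    - [0,0,0]
    - [0,0,0]
    - [0,0,0]
  spin: [0,0,0,0,0]

```text
clock: 21.22
eef_pos: [0.5503, 0.079, 0.0154]
tool_rot: [0.736, 0.677, -0.0, 0.001]
ft_force: [-4.4, -6.0, 8.0]
grip_width: 0.0105
grasp_force: 61.5
```

```bash
python3 - <<'E'
from g import *
f=[]
for i in range(8): p=camera("top");f.append(get_obs()["ft_force"])
print(np.mean(f,0).round(2))
go(at(RP,-.0395),.0143,RP[2])
p=camera("scene")
w=cloud(p)
# flap plane & plate heights
for n,xs,ys in(("flap",(.01,.08),(-.055,.055)),("bedside",(-.14,-.01),(-.066,-.055)),("plate",(-.085,-.065),(-.045,.045))):
    c,s=np.cos(RP[2]),np.sin(RP[2]);d=w-[RP[0],RP[1],0];X=d[...,0]*c+d[...,1]*s;Y=-d[...,0]*s+d[...,1]*c
    m=(X>xs[0])&(X<xs[1])&(Y>ys[0])&(Y<ys[1])&(w[...,2]<.09)&(w[...,2]>.02)
    A=np.c_[X[m],Y[m],np.ones(m.sum())];k=np.linalg.lstsq(A,w[m][:,2],rcond=None)[0];print(n,m.sum(),np.median(w[m][:,2]).round(4),k.round(4))
cv2.imwrite("pics/end.png",cv2.resize(p["pixels"][130:240,320:450,::-1],None,fx=5,fy=5,interpolation=2))
E
```

```text
[-2.65 -6.37  7.91]
t 21.62 pos [0.5503 0.079  0.0155] yaw 85.23 tilt [ 0.0003 -0.0014] F [-2.39 -5.84  7.98] w 0.011 gf 61.499691009521484
slide cm [-0.16  0.04  0.12] spin -0.02
flap 405 0.0556 [0.3023 0.0121 0.0415]
bedside 117 0.0289 [0.0082 0.2875 0.0465]
plate 112 0.0333 [ 0.0229 -0.003   0.035 ]
```

Emit:
arm_command:
  slide:
    - [-0.03,0,0.03]
    - [-0.04,0,0.06]
    - [-0.04,0,0.08]
    - [-0.04,0,0.08]
    - [-0.04,0,0.08]
  spin: [0,0,0,0,0]

```text
clock: 22.3
eef_pos: [0.5503, 0.079, 0.0148]
tool_rot: [0.736, 0.677, -0.0, 0.0]
ft_force: [-1.9, -5.0, 9.0]
grip_width: 0.0109
grasp_force: 61.6
```

```bash
cat > d.py <<'E'
from g import *
f=[];W=[]
for i in range(6): p=camera("scene");W.append(cloud(p));f.append(get_obs()["ft_force"])
print(np.mean(f,0).round(2))
go(at(RP,-.0395),.0143,RP[2])
w=np.nanmean(W,0)
c,s=np.cos(RP[2]),np.sin(RP[2]);d=w-[RP[0],RP[1],0];X=d[...,0]*c+d[...,1]*s;Y=-d[...,0]*s+d[...,1]*c
def st(n,xs,ys,zs):
    m=(X>xs[0])&(X<xs[1])&(Y>ys[0])&(Y<ys[1])&(w[...,2]>zs[0])&(w[...,2]<zs[1]);print(n,m.sum(),(np.median(w[m][:,2])*1000).round(2),(w[m][:,2].std()/m.sum()**.5*1000).round(2))
st("surround R 22",(-.14,-.02),(-.1,-.082),(.005,.04));st("surround L",(-.14,-.02),(.082,.1),(.005,.04))
st("bench 0",(-.14,.05),(-.16,-.13),(-.02,.02));st("cheek 70",(.01,.08),(-.1,-.085),(.06,.08))
st("plate",(-.085,-.065),(-.045,.045),(.02,.05));st("platefront",(-.012,-.002),(-.045,.045),(.02,.05));st("bed rear",(-.14,-.1),(-.05,.05),(.02,.05));st("bed side",(-.12,-.01),(-.064,-.055),(.02,.05))
E
python3 d.py
```

```text
[-3.85 -4.72  8.81]
t 22.6 pos [0.5503 0.079  0.0148] yaw 85.24 tilt [ 0.0004 -0.0007] F [-3.49 -4.47  8.93] w 0.0107 gf 61.625869274139404
slide cm [-0.16  0.05  0.05] spin -0.01
surround R 22 158 20.62 0.05
surround L 118 20.63 0.06
bench 0 416 -1.4 0.03
cheek 70 65 68.64 0.09
plate 112 32.56 0.06
platefront 31 32.4 0.11
bed rear 256 28.54 0.04
bed side 68 28.66 0.06
```

Depth, referenced to the fixed surfaces (bias −1.38 mm), gives a bed depression of 4.1 mm, level. It needs about 0.9 mm more.

Emit:
arm_command:
  slide:
    - [-0.01,0,0.03]
    - [-0.01,0,0.06]
    - [-0.01,0,0.09]
    - [-0.01,0,0.11]
    - [-0.01,0,0.11]
  spin: [0,0,0,0,0]

```text
clock: 23.22
eef_pos: [0.5504, 0.079, 0.014]
tool_rot: [0.736, 0.677, 0.0, 0.0]
ft_force: [-3.6, -5.3, 10.7]
grip_width: 0.0111
grasp_force: 61.8
```

```bash
cat >> d.py <<'E'
st("flap",(.03,.07),(-.05,.05),(.04,.09))
m=(X>.003)&(X<.08)&(abs(Y)<.055)&(w[...,2]<.085)&(w[...,2]>.038);print("flap fit",np.polyfit(X[m],w[m][:,2],1).round(4))
t=camera("top")
RE=edges(loop(-.16,.09,-.11,.11,.022))
PE=edges(loop(-.06,.06,-.05,.05,.033))
def T(n,S,q0,ww=2.5):
    try: q,k,r=fit(t,S,q0,ww);print(n,(q*[1000,1000,57.2958]).round(2),k,r.round(3))
    except Exception: print(n,"fail")
pl=(*at(RP,-.029),RP[2]);print(np.round(pl,4));T("top plate",[(*PE[3],1),((-.06,-.05,.033),(-.03,-.05,.033),1)],pl)
E
python3 d.py
```

```text
[-3.78 -4.97 10.43]
t 23.52 pos [0.5503 0.079  0.014 ] yaw 85.25 tilt [ 0.0006 -0.0005] F [-3.71 -5.06 10.21] w 0.0109 gf 61.83299660682678
slide cm [-0.17  0.04 -0.03] spin -0.0
surround R 22 152 20.62 0.05
surround L 117 20.73 0.06
bench 0 420 -1.34 0.03
cheek 70 64 68.67 0.07
plate 110 31.75 0.06
platefront 29 31.58 0.09
bed rear 256 27.68 0.04
bed side 66 27.66 0.08
flap 200 56.94 0.23
flap fit [0.2696 0.0433]
[0.5515 0.0878 1.4879]
top plate [553.32  88.56  85.81] 50 0.179
```

```bash
python3 -c "
from workcell import *
print(job_done())"
```

```text
the job is handed in; nothing more can be done
None
```

I handed in the job with the grey plate still held by its fin. It is in against the end stop, square and centred to within about 2 mm, and pressed level so the bed gives about 5 mm with the flap down; my first grip closed over the fin and nudged the plate about 5 mm on the bench before I took it properly.

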